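# Load a slotted mass on the test stand

### The job

Slide the slotted disc with the upright pin off its ledge, sideways onto the stem of the test stand and on top of the disc already there, until the stem is fully home at the inner end of its slot. Leave it lying flat and turned on the stem so that its slot points at least a quarter turn away from the slot of the disc below. Leave the small spare disc on the bench where it is.

Things in the scene. Friction and masses are not known exactly. Their poses are not given: they have to be found in the camera images.
- stand: Test stand fixed to the bench. Grey base plate x = -132 to +48 mm, 90 mm wide, 12 mm thick. Origin: on the bench under the stem's axis; +x is the way a disc is slid from ledge to stem. The aluminium ledge (top 26.5 mm above the bench) runs from x = -130 to -35 mm, between rails at y = +-36 mm that are 6 mm wide and stand 5 mm above it.
- stem (a point): Point on the stem's axis, 33 mm above the bench: where the middle of the loaded disc belongs. The steel stem is 8 mm in diameter, at the stand's origin, and carries a round head, 18 mm diameter, from 58 to 66 mm above the bench, which will not pass through a slot.
- lower_slot (a point): Mouth of the lower disc's slot, on its rim, 34 mm from the stem's axis. The lower disc is a plain steel slotted disc, 68 mm diameter, 14 mm thick, without a pin, on the stem and held fast (it does not turn); its top is 26 mm above the bench. Its slot points within about 40 degrees of the stand's +x.
- disc_mid (a point): Centre (half-way up) of the disc to be loaded: loose steel disc, 68 mm diameter, 14 mm thick, 0.2 to 0.4 kg, lying between the rails, its slot roughly towards the stem. +x points from the centre along the slot to its mouth, z up. The slot is 12 mm wide, from the rim to 5 mm beyond the centre, and widens to 24 mm over the last 10 mm.
- disc_slot (a point): Mouth of the slot of the disc to be loaded, on its rim, 34 mm from its centre, half-way up.
- disc_pin (a point): Middle of the upright steel pin on the disc to be loaded, 27 mm from the disc's centre on the side opposite the slot. The pin is 10 mm in diameter and stands 22 mm above the disc's top (this point is 11 mm above the disc's top).
- small_disc: Spare slotted steel disc lying on the bench beside the stand, 44 mm diameter, 10 mm thick, no pin; not used. Origin at the centre of its underside.
Not all that is in view belongs to the job. Of the things shaped like the part that bears disc_mid, the bare steel one is meant.

How it is judged:
By the outcome, as a careful person would: the job done as asked, in the order asked, and still so for the second after the job is handed in, with the robot touching nothing.
It also fails if it takes over 45 s, if anything falls off the work surface, if the arm or the gripper's body presses on something with over 40 N, if the wrist force passes 120 N, or if a joint passes its speed limit or range.

### The arm

A 6-joint arm with a two-finger parallel gripper is mounted at the origin on a cart in front of the work surface, level with it; the furniture and walls round the work are solid. World frame = base frame: x ahead of the robot, y to its left, z up, the work surface at z = 0. Lengths are in m, angles in degrees, forces in N, time in s.
With the tool pointing down it reaches from about 0.375 to 0.9 m from the base axis. Payload 3.1 kg.
Tool frame: the origin (TCP) lies between the finger pads; the fingertips stand 11 mm ahead of it and the grasp point (between the pads) lies 8 mm behind it; z points along the fingers, y is the line along which they close (so a half turn about z gives the same grasp; the last joint's range is limited). The gripper opens to 87 mm and grips with 3 to 60 N. Pads are 19 mm wide; open, the fingers measure 117 mm over their backs; the gripper's body (75 mm by 190 mm) begins 51 mm behind the grasp point.
Start: joints at [-81.847, 30.224, 82.088, -0, 67.689, -10.227], TCP at [0.197, -0.593, 0.234] pointing down, gripper open.
Joint ranges: [-176.69, 176.69], [-43.24, 126.21], [12.49, 139.97], [-82, 262], [0, 151.66], [-163.58, 163.58]. Speed limits (degrees/s): [159.86, 159.86, 180, 180, 180, 180].

### API

Orientations are given as a 3x3 rotation matrix whose columns are the frame's x, y, z axes.
In Python, from rig import bot, viewer, workorder, nets gives the robot as it stands. The module is installed in compiled form; this text tells all that it offers.
- The arm moves only by the tool move_arm, never from a script. Its argument "increments" is a list of rows, each a list of 7 numbers: the shift along the tool's x, y, z normalised to -1 to 1, where 1 is 0.3 m, then the turn, a rotation vector about the tool's x, y, z normalised to -1 to 1, where 1 is pi rad, then the opening, from 0 (shut) to 1 (fully open). In form: [[tx, ty, tz, wx, wy, wz, grip], ...]. A call has 1 to 10 rows; each row is the pose to reach, as a shift and turn from the pose commanded when the call began, along the tool's axes at that moment, turning the shorter way round; what a row does not reach only later rows make up. A row lasts 1/12 s, in which the tool goes at most 41.7 mm and 7.16 degrees, less where a joint would pass 70% of its speed; a pose out of reach is approached as far as the arm can. A call with a number of a shift or a turn outside -1 to 1 is refused whole. A call with a gripper value outside its range is refused whole. The fingers move at their own pace and stop on an object; the grip force is fixed at half the most. Time passes only in rows, so rows that repeat a pose let the fingers close. It gives the time, the measured TCP pose, the force, the opening and the grip force at its end, in the units of the state.
- bot.read_state(): the state, without advancing time (a new reading comes with each control period).
- viewer.capture(name): name is "scene" or "top"; returns a dict with "image" (420x560x3 uint8, blue, green, red), "K" (3x3 intrinsics, pixels), "eye" and "orientation" of the camera in the world. Camera axes: x right, y up, looking along -z (the intrinsics and any distortion apply to the point x, -y, -z); pixel columns grow to the right and rows downward; lengths in m; the calibration is good to about 2 mm. A picture is of the moment at which its call begins. There is no depth.
- workorder.hand_in(): hands the job in; it is judged then, once.
Trained networks look in the newest picture that a camera, given by its name, has taken for a name from the list of things; names that differ only in an ending like _2 or _b are one class to them, and where a whole thing is asked for, a point or a joint stands for the part that bears it (a point fixed in the world has none). Each returns a list of dicts, best first, with "conf" (0 to 1); they miss things now and then, are a little off and sometimes report something else, mostly with a low value. They report only what shows in the picture. A call takes as long as a camera call. They do not tell look-alikes from the thing itself.
- nets.find_in(camera, thing): "location" ([column, row] in pixels, amid what is visible of it).
The state is a dict: "time_s": time; "joint_positions": joint angles; "qvel": joint speeds; "tau": joint torques, N m; "position": TCP position; "tcp_rot": TCP orientation; "force": force on the tool from outside, world axes, zero at the start; "moment": the same for the moment, N m; "opening": opening from 0.0 (shut) to 1.0 (fully open); "grasp_force": force on a finger pad.
Only numpy, scipy, OpenCV 4.12 (cv2) and the standard library are available. Lean on these libraries where they do the work, as an engineer would, in place of code of your own. Each camera call takes 0.05 s, during which the arm holds its last target. There are 200 camera calls.

## Working session

There is one attempt and no reset: what is moved stays moved. The work goes in short steps, Python scripts to look and compute and a tool call to move; the robot and the scene stay as the last step left them, time stands still between calls to the robot, and variables do not carry over. Pictures are saved under pics/ and viewed, at most 10 in all, crops included, and the job is handed in when it is done.

Besides the shell and the picture viewer there is one more tool, called after "Emit:" as name(argument=value, ...), one argument or row to a line, values as JSON. move_arm: Moves the arm, as the interface text tells. Its arguments: {"type":"object","properties":{"increments":{"type":"array"}},"required":["increments"]}

```bash
mkdir -p pics; cat > h.py <<'E'
import numpy as np,cv2
from rig import bot,viewer,workorder,nets
def ray(c,px):
    K=np.array(c["K"]);d=np.linalg.inv(K)@[px[0],px[1],1];d=np.array([d[0],-d[1],-d[2]])
    return np.array(c["eye"]),np.array(c["orientation"])@d
def at(c,px,z):
    e,d=ray(c,px);return e+d*(z-e[2])/d[2]
def proj(c,p):
    q=np.array(c["orientation"]).T@(np.array(p)-np.array(c["eye"]));q=np.array(c["K"])@[q[0],-q[1],-q[2]];return q[:2]/q[2]
E
python3 - <<'E'
from h import *
print({k:v for k,v in bot.read_state().items()})
Z=dict(stand=.012,stem=.033,lower_slot=.026,disc_mid=.0335,disc_slot=.0335,disc_pin=.0515,small_disc=.01)
for n in("scene","top"):
    c=viewer.capture(n);cv2.imwrite(f"pics/{n}0.png",c["image"]);print(n,c["K"],c["eye"],[k for k in c])
    for t,z in Z.items():
        for r in nets.find_in(n,t)[:4]:print(t,np.round(r["location"]),round(r["conf"],2),at(c,r["location"],z).round(4))
E
```

```text
{'time_s': 0.0, 'joint_positions': array([-8.18472961e+01,  3.02796941e+01,  8.21562808e+01, -8.24505918e-04,
        6.76897940e+01, -1.02279874e+01]), 'qvel': array([-0.06509254, -0.02850003,  0.0338376 ,  0.01955031, -0.07102627,
       -0.01419048]), 'tau': array([-1.42366243e-03, -4.40052724e+01, -1.76596087e+01,  6.32137223e-02,
        5.80849964e-02, -1.76296567e-04]), 'position': array([ 0.19699507, -0.59239115,  0.2325644 ]), 'tcp_rot': array([[ 9.48980665e-01,  3.15334095e-01, -3.24466976e-04],
       [ 3.15334037e-01, -9.48978257e-01,  2.17100809e-03],
       [ 3.76680768e-04, -2.16256019e-03, -9.99997591e-01]]), 'force': array([ 0.30317937, -0.52009313,  0.42166783]), 'moment': array([-0.00360362, -0.01985518,  0.06349644]), 'grasp_force': 0.0, 'opening': 1.0048281710662157}
scene [[394.44178826   0.         280.53411336]
 [  0.         394.44178826 210.81597926]
 [  0.           0.           1.        ]] [0.08583475 0.60217218 0.62143189] ['image', 'K', 'eye', 'orientation']
stand [304. 215.] 0.69 [0.5002 0.0723 0.012 ]
stand [289. 214.] 0.46 [0.5274 0.0926 0.012 ]
stem
[... 970 characters left out ...]
0.033 ]
lower_slot [310. 202.] 0.69 [0.5207 0.0912 0.026 ]
disc_mid [352. 214.] 0.86 [0.5004 0.0184 0.0335]
disc_mid [331. 279.] 0.79 [0.3881 0.0554 0.0335]
disc_mid [235. 254.] 0.73 [0.4303 0.2212 0.0335]
disc_mid [232. 138.] 0.67 [0.6319 0.2273 0.0335]
disc_slot [353. 214.] 0.97 [0.5004 0.0179 0.0335]
disc_slot [233. 253.] 0.94 [0.4318 0.2234 0.0335]
disc_slot [230. 138.] 0.75 [0.6324 0.2309 0.0335]
disc_slot [333. 279.] 0.62 [0.3888 0.0521 0.0335]
disc_pin [235. 254.] 0.95 [0.4303 0.2188 0.0515]
disc_pin [228. 140.] 0.95 [0.6246 0.2326 0.0515]
disc_pin [336. 279.] 0.81 [0.39   0.0486 0.0515]
disc_pin [354. 215.] 0.8 [0.4969 0.0184 0.0515]
small_disc [327. 161.] 0.56 [0.5957 0.0598 0.01  ]
```

View pics/scene0.png

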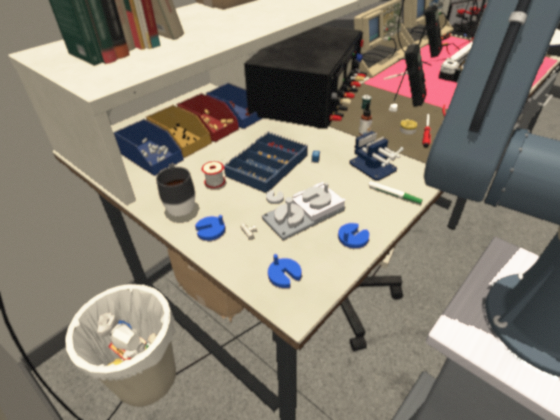

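View pics/top0.png

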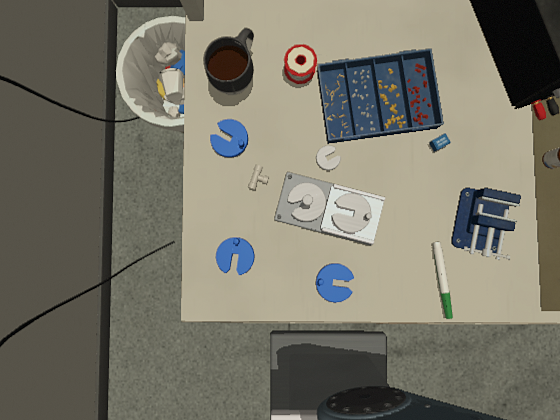

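Candidates for the disc in the top view are three blue look-alikes at (229,138), (235,256) and (335,283), the bare steel disc on the ledge at (352,212), the lower disc at (305,202) and the small spare at (328,158). I choose the steel one on the ledge and check it in a crop.

```bash
python3 - <<'E'
from h import *
c=viewer.capture("top");cv2.imwrite("pics/crop1.png",cv2.resize(c["image"][160:250,265:395],None,fx=6,fy=6,interpolation=cv2.INTER_CUBIC))
E
```

```text
(no output)
```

View pics/crop1.png

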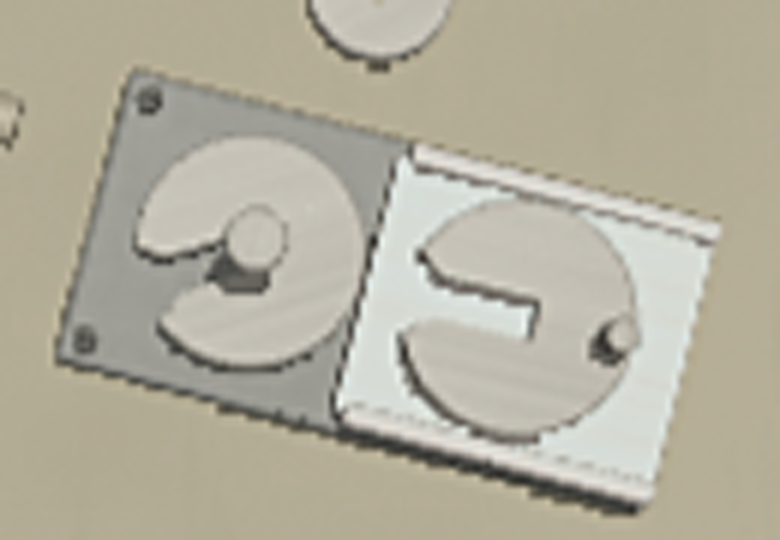

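The crop confirms it: bare steel disc with a pin at crop (622,332), slot opening to the left towards the stem head (257,238), lying between the rails. The lower disc's slot opens to the lower left. Next I fit the poses from these corners.

```bash
python3 - <<'E'
from h import *
from scipy.optimize import least_squares
c=viewer.capture("top");s=bot.read_state()
P=lambda u,v:np.array([265+(u+.5)/6-.5,160+(v+.5)/6-.5])
pts=[((48,-45,12),(134,70)),((48,45,12),(57,358)),((0,0,66),(257,238)),((-130,-42,31.5),(719,230)),((-130,42,31.5),(645,495)),((-35,-42,31.5),(415,150)),((-35,42,31.5),(345,410))]
def w(p,q):
    R=np.array([[np.cos(p[2]),-np.sin(p[2])],[np.sin(p[2]),np.cos(p[2])]]);q=np.array(q)/1000
    return np.r_[p[:2]+R@q[:2],q[2]]
f=lambda p:np.concatenate([proj(c,w(p,q))-P(*u) for q,u in pts])
r=least_squares(f,[.5,.06,1.3],loss='soft_l1');p=r.x;print("stand",p[:2].round(4),np.degrees(p[2]).round(1));print(f(p).reshape(-1,2).round(1).tolist())
def loc(u,z):
    q=at(c,P(*u),z)[:2]-p[:2];a=-p[2];return (np.array([[np.cos(a),-np.sin(a)],[np.sin(a),np.cos(a)]])@q*1000).round(1)
for n,u,z in [("pin",(622,332),.0625),("discR",(637,310),.0405),("discT",(525,197),.0405),("discB",(510,438),.0405),("slotend1",(541,302),.0405),("slotend2",(530,340),.0405),("mouth1",(422,258),.0405),("mouth2",(402,340),.0405),("lowR",(365,255),.026),("lowT",(262,135),.026),("lowB",(245,370),.026),("lowm1",(140,245),.026),("lowm2",(165,325),.026)]: print(n,at(c,P(*u),z).round(4),loc(u,z))
E
```

```text
stand [0.5225 0.0969] 75.0
[[-0.1, -0.7], [-0.5, 0.0], [0.5, 0.2], [1.4, -0.7], [1.6, 2.1], [-1.1, -1.6], [-1.9, 1.8]]
pin [ 0.4971 -0.0037  0.0625] [-103.7   -1.5]
discR [ 0.5045 -0.0118  0.0405] [-109.6  -10.7]
discT [0.5367 0.0199 0.0405] [-70.7 -33.7]
discB [0.4679 0.0246 0.0405] [-84.  34.]
slotend1 [0.5067 0.0155 0.0405] [-82.7  -5.8]
slotend2 [0.4958 0.0187 0.0405] [-82.4   5.5]
mouth1 [0.5192 0.0493 0.0405] [-46.8  -9.1]
mouth2 [0.4957 0.0551 0.0405] [-47.2  15. ]
lowR [0.5211 0.0644 0.026 ] [-31.7  -7.1]
lowT [0.5561 0.0942 0.026 ] [  6.2 -33.2]
lowB [0.4876 0.0992 0.026 ] [-6.8 34.3]
lowm1 [0.5239 0.1297 0.026 ] [32.1  7.2]
lowm2 [0.5006 0.1224 0.026 ] [19.  27.8]
```

Stand fitted: origin (0.5225, 0.0969), yaw 75°. The sizes check out. Disc pin at (0.497, -0.004), disc slot about +4° in the stand frame, lower slot about +34°. I'll turn the disc clockwise to about -105°. Moving out now.

Emit:
move_arm(
  increments=[
    [0.784,-0.774,0,0,0,-0.157,0.5],
    [0.784,-0.774,0,0,0,-0.157,0.5],
    [0.784,-0.774,0,0,0,-0.157,0.5],
    [0.784,-0.774,0,0,0,-0.157,0.5],
    [0.784,-0.774,0,0,0,-0.157,0.5],
    [0.784,-0.774,0,0,0,-0.157,0.5],
    [0.784,-0.774,0,0,0,-0.157,0.5],
    [0.784,-0.774,0,0,0,-0.157,0.5],
    [0.784,-0.774,0,0,0,-0.157,0.5],
    [0.784,-0.774,0,0,0,-0.157,0.5],
  ],
)

```text
time_s: 1.73
position: [0.3478, -0.2967, 0.2338]
tcp_rot: [[0.683, 0.73, 0.0], [0.73, -0.683, -0.0], [-0.0, 0.0, -1.0]]
force: [0.1, -0.4, 0.4]
opening: 0.506
grasp_force: 0.0
```

Emit:
move_arm(
  increments=[
    [1.0,-0.304,0.1,0,0,-0.156,0.4],
    [1.0,-0.304,0.3,0,0,-0.156,0.4],
    [1.0,-0.304,0.3,0,0,-0.156,0.4],
    [1.0,-0.304,0.3,0,0,-0.156,0.4],
    [1.0,-0.304,0.3,0,0,-0.156,0.4],
    [1.0,-0.304,0.3,0,0,-0.156,0.4],
    [1.0,-0.304,0.3,0,0,-0.156,0.4],
    [1.0,-0.304,0.3,0,0,-0.156,0.4],
    [1.0,-0.304,0.3,0,0,-0.156,0.4],
    [1.0,-0.304,0.3,0,0,-0.156,0.4],
  ],
)

```text
time_s: 2.57
position: [0.4877, -0.0177, 0.1429]
tcp_rot: [[0.261, 0.965, -0.0], [0.965, -0.261, -0.0], [-0.0, -0.0, -1.0]]
force: [-0.7, 0.2, 0.3]
opening: 0.404
grasp_force: 0.0
```

```bash
python3 - <<'E'
from h import *
s=bot.read_state();print(s["position"],s["tcp_rot"].round(3).tolist(),s["joint_positions"].round(1))
c=viewer.capture("scene")
for t,z in (("disc_pin",.0515),("stem",.033)):
  for r in nets.find_in("scene",t)[:3]:print(t,r["location"],r["conf"],at(c,r["location"],z))
print(proj(c,[.4971,-.0037,.0625]),proj(c,[.4971,-.0037,.0405]),proj(c,[.5225,.0969,.066]),proj(c,s["position"]))
cv2.imwrite("pics/s2.png",cv2.resize(c["image"][120:250,230:400],None,fx=4.5,fy=4.5,interpolation=cv2.INTER_CUBIC))
E
```

```text
[ 0.48774067 -0.01774917  0.14285296] [[0.261, 0.965, -0.0], [0.965, -0.261, -0.0], [-0.0, -0.0, -1.0]] [-1.520e+01  2.800e+01  1.065e+02 -0.000e+00  4.550e+01 -1.000e-01]
disc_pin [279.6, 270.3] 0.95 [0.41080603 0.25479814 0.0515    ]
disc_pin [351.2, 232.6] 0.9 [0.36556288 0.08582115 0.0515    ]
disc_pin [208.6, 228.3] 0.87 [0.59815729 0.2667679  0.0515    ]
stem [306.2, 213.0] 0.97 [0.48551295 0.08195985 0.033     ]
[325.77896371 182.47618028] [325.25382311 189.91824823] [289.15451402 198.05093973] [335.14459793 151.92551299]
```

View pics/s2.png

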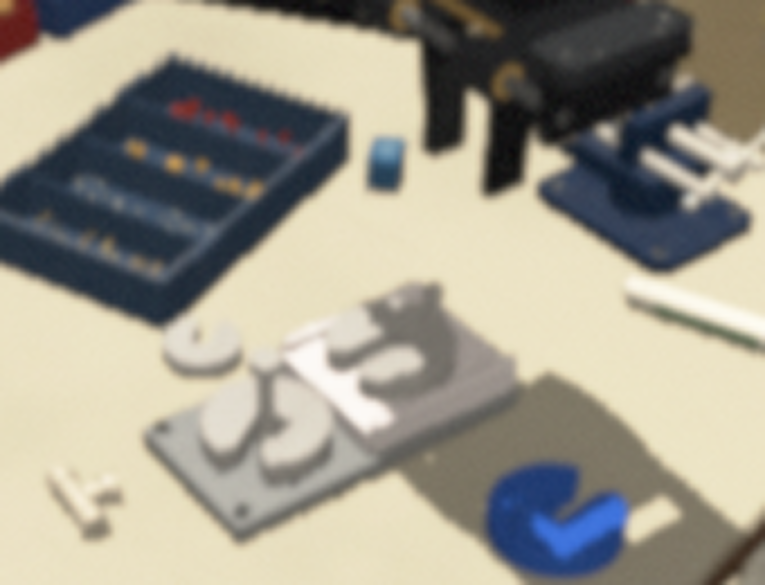

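The pin shows at crop (432,290), i.e. full-frame (326,184), and the head at (289,199). Both agree with my estimate to within 2 px. Descending over the pin.

Emit:
move_arm(
  increments=[
    [0.053,0.018,0,0,0,0,0.4],
    [0.053,0.018,0,0,0,0,0.4],
    [0.053,0.018,0.1,0,0,0,0.4],
    [0.053,0.018,0.18,0,0,0,0.4],
    [0.053,0.018,0.24,0,0,0,0.4],
    [0.053,0.018,0.27,0,0,0,0.4],
    [0.053,0.018,0.285,0,0,0,0.4],
    [0.053,0.018,0.285,0,0,0,0.4],
    [0.053,0.018,0.285,0,0,0,0.4],
  ],
)

```text
time_s: 3.47
position: [0.4966, -0.0046, 0.0587]
tcp_rot: [[0.264, 0.964, 0.001], [0.964, -0.264, -0.0], [-0.0, 0.001, -1.0]]
force: [-0.4, 0.6, 0.0]
opening: 0.399
grasp_force: 0.0
```

Emit:
move_arm(
  increments=[
    [0,0,0,0,0,0,0],
    [0,0,0,0,0,0,0],
    [0,0,0,0,0,0,0],
    [0,0,0,0,0,0,0],
    [0,0,0,0,0,0,0],
    [0,0,0,0,0,0,0],
  ],
)

```text
time_s: 3.97
position: [0.4964, -0.0039, 0.0584]
tcp_rot: [[0.263, 0.965, 0.001], [0.965, -0.263, -0.0], [0.0, 0.001, -1.0]]
force: [0.1, 0.3, 3.4]
opening: 0.102
grasp_force: 30.0
```

```bash
python3 - <<'E'
from h import *
s=bot.read_state();print(s["position"],s["force"],s["opening"],s["grasp_force"])
o=[viewer.capture(n)["image"] for n in("scene","top")]
f=lambda i:cv2.resize(i,(390,390),interpolation=cv2.INTER_CUBIC)
cv2.imwrite("pics/s3.png",np.hstack([f(o[0][130:250,240:360]),f(o[1][150:260,265:375])]))
E
```

```text
[ 0.49642316 -0.00391005  0.0584305 ] [0.09699243 0.27858441 3.42023009] 0.10180629020358224 30.00074476003647
```

View pics/s3.png

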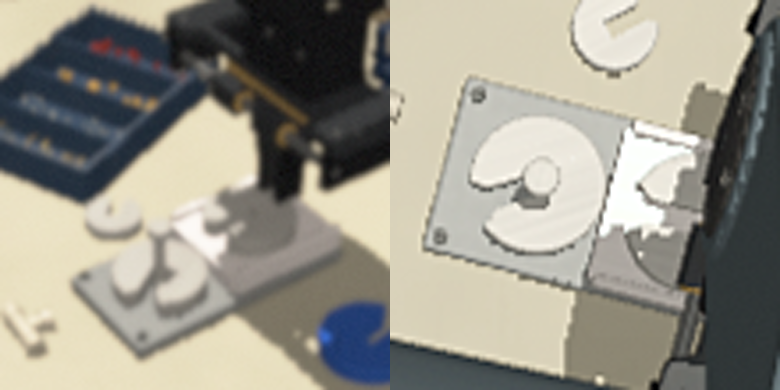

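The pin is held (opening 8.9 mm, grip 30 N), with the fingers straddling it at left crop (275,190). I'll straighten the disc by 4° and slide it part way.

Emit:
move_arm(
  increments=[
    [0,-0.003,0,0,0,0.011,0],
    [0,-0.003,0,0,0,0.022,0],
    [0.02,-0.003,0,0,0,0.022,0],
    [0.04,-0.003,0,0,0,0.022,0],
    [0.065,-0.003,0,0,0,0.022,0],
    [0.09,-0.003,0,0,0,0.022,0],
    [0.115,-0.003,0,0,0,0.022,0],
    [0.14,-0.003,0,0,0,0.022,0],
    [0.14,-0.003,0,0,0,0.022,0],
  ],
)

```text
time_s: 4.82
position: [0.5069, 0.0374, 0.0584]
tcp_rot: [[0.328, 0.945, 0.001], [0.945, -0.328, -0.0], [-0.0, 0.001, -1.0]]
force: [0.1, 0.2, 4.8]
opening: 0.097
grasp_force: 30.0
```

```bash
python3 - <<'E'
from h import *
s=bot.read_state();print(s["position"],s["force"],s["opening"],s["grasp_force"],s["joint_positions"])
o=[viewer.capture(n)["image"] for n in("scene","top")]
f=lambda i:cv2.resize(i,(390,390),interpolation=cv2.INTER_CUBIC)
cv2.imwrite("pics/s4.png",np.hstack([f(o[0][160:250,250:340]),f(o[1][160:260,265:365])]))
E
```

```text
[0.50688736 0.03740003 0.05839598] [0.11367001 0.20581258 4.77620759] 0.0966701008234086 30.002080500125885 [-8.38444622e+00  3.79168317e+01  1.06613102e+02 -2.96175786e-02
  3.54096073e+01  1.07688787e+01]
```

View pics/s4.png

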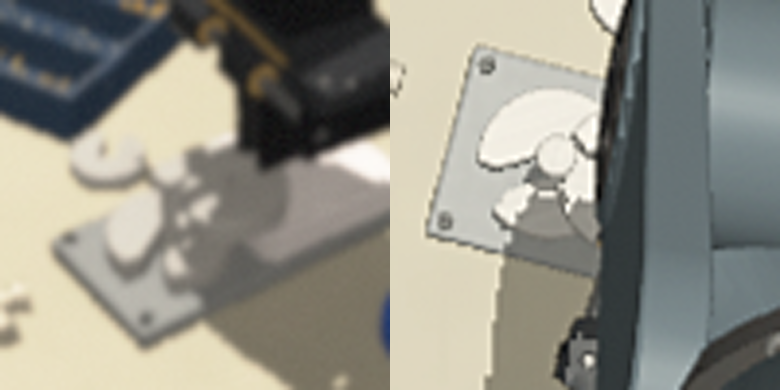

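The stem now lies in the flared slot mouth (right crop (555,155)). Sliding on towards home.

Emit:
move_arm(
  increments=[
    [0.02,-0.0015,0,0,0,0,0],
    [0.04,-0.003,0,0,0,0,0],
    [0.06,-0.0045,0,0,0,0,0],
    [0.08,-0.006,0,0,0,0,0],
    [0.095,-0.007,0,0,0,0,0],
    [0.105,-0.0077,0,0,0,0,0],
    [0.105,-0.0077,0,0,0,0,0],
  ],
)

```text
time_s: 5.5
position: [0.5145, 0.0669, 0.0583]
tcp_rot: [[0.328, 0.945, -0.0], [0.945, -0.328, -0.001], [-0.001, 0.0, -1.0]]
force: [0.1, -2.9, 6.0]
opening: 0.099
grasp_force: 30.0
```

```bash
cat > st.py <<'E'
from h import *
s=bot.read_state();q=s["position"][:2]-[.5225,.0969];a=-np.radians(75)
R=np.array([[np.cos(a),-np.sin(a)],[np.sin(a),np.cos(a)]])
p=R@q*1000;t=s["tcp_rot"]
print("t",s["time_s"],"pin stand",p.round(1),"r",np.hypot(*p).round(1),"z",s["position"][2].round(4),"Fstand",(R@s["force"][:2]).round(1),s["force"][2].round(1),"yaw-75",np.degrees(np.arctan2(t[1,0],t[0,0])).round(1)-75,s["opening"].round(3),"j6",s["joint_positions"][5].round(1))
E
python3 st.py
```

```text
Traceback (most recent call last):
  File "st.py", line 5, in <module>
    print("t",s["time_s"],"pin stand",p.round(1),"r",np.hypot(*p).round(1),"z",s["position"][2].round(4),"Fstand",(R@s["force"][:2]).round(1),s["force"][2].round(1),"yaw-75",np.degrees(np.arctan2(t[1,0],t[0,0])).round(1)-75,s["opening"].round(3),"j6",s["joint_positions"][5].round(1))
                                                                                                                                                                                                                                ^^^^^^^^^^^^^^^^^^
AttributeError: 'float' object has no attribute 'round'
```

Emit:
move_arm(
  increments=[
    [0.007,-0.0005,0,0,0,0,0],
    [0.014,-0.001,0,0,0,0,0],
    [0.02,-0.0015,0,0,0,0,0],
    [0.02,-0.0015,0,0,0,0,0],
  ],
)

```text
time_s: 5.83
position: [0.5159, 0.0729, 0.058]
tcp_rot: [[0.329, 0.944, -0.001], [0.944, -0.329, -0.0], [-0.0, -0.0, -1.0]]
force: [-0.7, -3.4, 2.3]
opening: 0.099
grasp_force: 30.0
```

```bash
sed -i 's/s\["opening"\].round(3)/round(s["opening"],3)/' st.py; python3 st.py
```

```text
t 5.8333 pin stand [-24.9   0.2] r 24.9 z 0.058 Fstand [-3.5 -0.2] 2.3 yaw-75 -4.200000000000003 0.099 j6 15.0
```

Emit:
move_arm(
  increments=[
    [0.004,-0.0003,0,0,0,0,0],
    [0.008,-0.0006,0,0,0,0,0],
    [0.008,-0.0006,0,0,0,0,0],
  ],
)

```text
time_s: 6.08
position: [0.516, 0.0738, 0.058]
tcp_rot: [[0.327, 0.945, -0.002], [0.945, -0.327, -0.003], [-0.003, -0.001, -1.0]]
force: [-2.1, -10.4, 2.9]
opening: 0.101
grasp_force: 30.0
```

```bash
python3 st.py
```

```text
t 6.0833 pin stand [-24.    0.3] r 24.0 z 0.058 Fstand [-10.6  -0.6] 2.9 yaw-75 -4.099999999999994 0.101 j6 15.3
```

The stem bottoms at about 10 N, which puts it 26 mm ahead of the pin. Now I work out the arc about the stem, with a light inward preload.

```bash
cat > arc.py <<'E'
import numpy as np,sys
# stand-frame mm: commanded pin now, tool yaw (deg, rel. stand), centre, radius, angles
def arc(cmd,yaw,C,r,th0,ths):
    a=np.radians(yaw);X=np.array([np.cos(a),np.sin(a)]);Y=np.array([X[1],-X[0]])
    for t in ths:
        b=np.radians(180-t);d=np.array(C)+r*np.array([np.cos(b),np.sin(b)])-cmd
        print([round(d@X/300,4),round(d@Y/300,4),0,0,0,round((t-th0)/180,4)])
C=(2,.3);r=25
p=lambda t:np.array(C)+r*np.array([np.cos(np.radians(180-t)),np.sin(np.radians(180-t))])
arc(np.array([-21.6,.3]),-4.1,C,r,0,[0,5,10,15,20,25,30,35]);print()
arc(p(35),-39.1,C,r,35,range(40,75,5))
print();arc(p(70),-74.1,C,r,70,range(75,111,5))
E
python3 arc.py
```

```text
[np.float64(-0.0047), np.float64(0.0003), 0, 0, 0, 0.0]
[np.float64(-0.0049), np.float64(-0.0069), 0, 0, 0, 0.0278]
[np.float64(-0.0044), np.float64(-0.0142), 0, 0, 0, 0.0556]
[np.float64(-0.0034), np.float64(-0.0214), 0, 0, 0, 0.0833]
[np.float64(-0.0017), np.float64(-0.0285), 0, 0, 0, 0.1111]
[np.float64(0.0006), np.float64(-0.0354), 0, 0, 0, 0.1389]
[np.float64(0.0035), np.float64(-0.042), 0, 0, 0, 0.1667]
[np.float64(0.007), np.float64(-0.0484), 0, 0, 0, 0.1944]

[np.float64(-0.0002), np.float64(-0.0073), 0, 0, 0, 0.0278]
[np.float64(0.0002), np.float64(-0.0145), 0, 0, 0, 0.0556]
[np.float64(0.0013), np.float64(-0.0217), 0, 0, 0, 0.0833]
[np.float64(0.003), np.float64(-0.0288), 0, 0, 0, 0.1111]
[np.float64(0.0053), np.float64(-0.0357), 0, 0, 0, 0.1389]
[np.float64(0.0082), np.float64(-0.0424), 0, 0, 0, 0.1667]
[np.float64(0.0116), np.float64(-0.0488), 0, 0, 0, 0.1944]

[np.float64(-0.0002), np.float64(-0.0073), 0, 0, 0, 0.0278]
[np.float64(0.0002), np.float64(-0.0145), 0, 0, 0, 0.0556]
[np.float64(0.0013), np.float64(-0.0217), 0, 0, 0, 0.0833]
[np.float64(0.003), np.float64(-0.0288), 0, 0, 0, 0.1111]
[np.float64(0.0053), np.float64(-0.0357), 0, 0, 0, 0.1389]
[np.float64(0.0082), np.float64(-0.0424), 0, 0, 0, 0.1667]
[np.float64(0.0116), np.float64(-0.0488), 0, 0, 0, 0.1944]
[np.float64(0.0156), np.float64(-0.0548), 0, 0, 0, 0.2222]
```

Emit:
move_arm(
  increments=[
    [-0.0047,0.0003,0,0,0,0,0],
    [-0.0049,-0.007,0,0,0,0.0278,0],
    [-0.0044,-0.0142,0,0,0,0.0556,0],
    [-0.0034,-0.0214,0,0,0,0.0833,0],
    [-0.0017,-0.0285,0,0,0,0.1111,0],
    [0.0006,-0.0354,0,0,0,0.1389,0],
    [0.0035,-0.042,0,0,0,0.1667,0],
    [0.007,-0.0484,0,0,0,0.1944,0],
    [0.007,-0.0484,0,0,0,0.1944,0],
  ],
)

```text
time_s: 6.83
position: [0.503, 0.0821, 0.0579]
tcp_rot: [[0.812, 0.584, -0.001], [0.584, -0.812, -0.0], [-0.001, -0.001, -1.0]]
force: [-2.5, -4.0, 2.9]
opening: 0.1
grasp_force: 30.0
```

```bash
python3 st.py
```

```text
t 6.8333 pin stand [-19.3  15. ] r 24.4 z 0.0579 Fstand [-4.5  1.4] 2.9 yaw-75 -39.3 0.1 j6 51.0
```

Emit:
move_arm(
  increments=[
    [-0.0002,-0.0073,0,0,0,0.0278,0],
    [0.0002,-0.0145,0,0,0,0.0556,0],
    [0.0013,-0.0217,0,0,0,0.0833,0],
    [0.003,-0.0288,0,0,0,0.1111,0],
    [0.0053,-0.0357,0,0,0,0.1389,0],
    [0.0082,-0.0424,0,0,0,0.1667,0],
    [0.0116,-0.0488,0,0,0,0.1944,0],
    [0.0116,-0.0488,0,0,0,0.1944,0],
  ],
)

```text
time_s: 7.5
position: [0.4975, 0.0968, 0.0579]
tcp_rot: [[1.0, 0.014, -0.001], [0.014, -1.0, 0.001], [-0.001, -0.001, -1.0]]
force: [-1.6, 0.2, 3.5]
opening: 0.1
grasp_force: 30.0
```

```bash
python3 st.py
```

```text
t 7.5 pin stand [-6.5 24.2] r 25.0 z 0.0579 Fstand [-0.2  1.6] 3.5 yaw-75 -74.2 0.1 j6 87.5
```

Emit:
move_arm(
  increments=[
    [-0.0002,-0.0073,0,0,0,0.0278,0],
    [0.0002,-0.0145,0,0,0,0.0556,0],
    [0.0013,-0.0217,0,0,0,0.0833,0],
    [0.003,-0.0288,0,0,0,0.1111,0],
    [0.0053,-0.0357,0,0,0,0.1389,0],
    [0.0082,-0.0424,0,0,0,0.1667,0],
    [0.0116,-0.0488,0,0,0,0.1944,0],
    [0.0156,-0.0548,0,0,0,0.2222,0],
    [0.0156,-0.0548,0,0,0,0.2222,0],
  ],
)

```text
time_s: 8.25
position: [0.5028, 0.1134, 0.0579]
tcp_rot: [[0.776, -0.631, 0.001], [-0.631, -0.776, 0.001], [-0.0, -0.001, -1.0]]
force: [0.4, 1.1, 1.8]
opening: 0.099
grasp_force: 30.0
```

```bash
python3 st.py; python3 - <<'E'
from h import *
o=[viewer.capture(n)["image"] for n in("scene","top")]
f=lambda i:cv2.resize(i,(390,390),interpolation=cv2.INTER_CUBIC)
cv2.imwrite("pics/s5.png",np.hstack([f(o[0][160:250,250:340]),f(o[1][160:260,265:365])]))
E
```

```text
t 8.25 pin stand [10.8 23.3] r 25.7 z 0.0579 Fstand [ 1.1 -0.1] 1.8 yaw-75 -114.1 0.099 j6 129.3
```

View pics/s5.png

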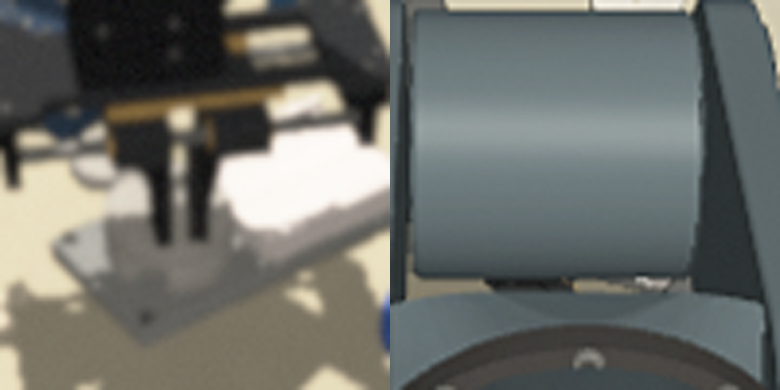

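The disc has been turned. The inward force has dropped, so I'll reseat it by pushing along tool x towards the stem.

Emit:
move_arm(
  increments=[
    [0.004,0,0,0,0,0,0],
    [0.008,0,0,0,0,0,0],
    [0.01,0,0,0,0,0,0],
    [0.01,0,0,0,0,0,0],
  ],
)

```text
time_s: 8.68
position: [0.5026, 0.1125, 0.0579]
tcp_rot: [[0.775, -0.632, -0.004], [-0.632, -0.775, 0.003], [-0.005, 0.0, -1.0]]
force: [-3.2, 8.8, 4.6]
opening: 0.101
grasp_force: 30.0
```

```bash
python3 st.py
```

```text
t 8.6833 pin stand [ 9.9 23.3] r 25.3 z 0.0579 Fstand [7.7 5.3] 4.6 yaw-75 -114.2 0.101 j6 129.0
```

Seated: about 8 N along the slot. I'll relax the preload, release and lift clear.

Emit:
move_arm(
  increments=[
    [-0.005,-0.003,0,0,0,0,0],
    [-0.005,-0.003,0,0,0,0,0],
    [-0.005,-0.003,0,0,0,0,0.3],
    [-0.005,-0.003,0,0,0,0,0.3],
    [-0.005,-0.003,0,0,0,0,0.3],
    [-0.005,-0.003,-0.05,0,0,0,0.3],
    [-0.005,-0.003,-0.12,0,0,0,0.3],
    [-0.005,-0.003,-0.25,0,0,0,0.3],
    [-0.005,-0.003,-0.35,0,0,0,0.3],
    [-0.005,-0.003,-0.35,0,0,0,0.3],
  ],
)

```text
time_s: 9.52
position: [0.5089, 0.1121, 0.1685]
tcp_rot: [[0.775, -0.632, 0.013], [-0.632, -0.775, -0.0], [0.011, -0.008, -1.0]]
force: [-0.0, -0.1, -0.3]
opening: 0.298
grasp_force: 0.0
```

Emit:
move_arm(
  increments=[
    [0.4,0.9,0,0,0,0,0.3],
    [0.4,0.9,0,0,0,0,0.3],
    [0.4,0.9,0,0,0,0,0.3],
    [0.4,0.9,0,0,0,0,0.3],
    [0.4,0.9,0,0,0,0,0.3],
    [0.4,0.9,0,0,0,0,0.3],
    [0.4,0.9,0,0,0,0,0.3],
  ],
)

```text
time_s: 10.1
position: [0.4267, -0.1713, 0.1627]
tcp_rot: [[0.775, -0.632, 0.0], [-0.632, -0.775, -0.001], [0.001, 0.0, -1.0]]
force: [1.2, 0.2, -0.5]
opening: 0.299
grasp_force: 0.0
```

```bash
python3 - <<'E'
from h import *
o=[viewer.capture(n)["image"] for n in("scene","top")]
print(bot.read_state()["position"],bot.read_state()["opening"])
f=lambda i:cv2.resize(i,(390,390),interpolation=cv2.INTER_CUBIC)
cv2.imwrite("pics/s6.png",np.hstack([f(o[0][160:250,250:340]),f(o[1][150:250,265:365])]))
E
```

```text
[ 0.42752704 -0.17601599  0.16295767] 0.2991903736735172
```

View pics/s6.png

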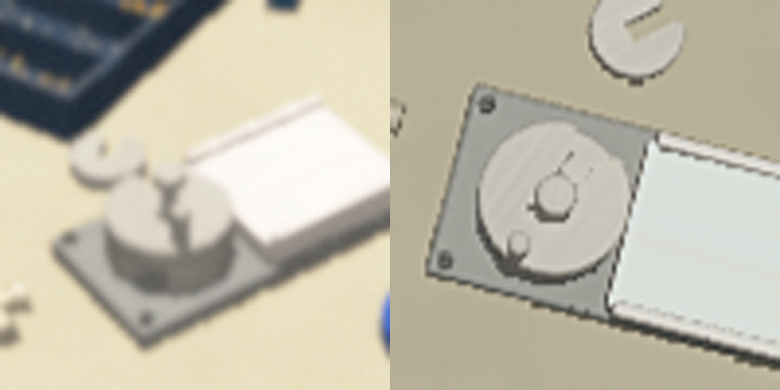

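The final view shows the disc flat over the lower one. The pin is at right crop (518,245) and the head at (556,197), which is about 26 mm apart and so home. The slot points up and to the right, about 145° from the lower slot, and the spare disc hasn't moved.

```bash
python3 -c "
from h import *
print(workorder.hand_in())"
```

```text
the job is handed in; nothing more can be done
None
```

The job is handed in, with no verdict returned: the disc lies flat on the lower one with the stem home in its slot, turned about 145° from the lower slot, the spare disc was not moved, and it took about 10 s.

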